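# Wind the microscope sample stage up with its loose crank

### The arm

A 6-joint arm with a two-finger parallel gripper is mounted at the origin on the work surface. World frame = base frame: x ahead of the robot, y to its left, z up, the work surface at z = 0. Lengths are in m, angles in rad, forces in N, time in s.
With the tool pointing down it reaches from about 0.225 to 0.875 m from the base axis. Payload 3.4 kg.
Tool frame: the origin (TCP) lies at the very end of the fingers, on their centre line; the grasp point (between the pads) lies r.hold_point_z behind it (r.hold_point_z is the distance from the TCP to the grasp point, in m); z points along the fingers, x is the direction in which the jaws open and shut, and the axes are right-handed (so a half turn about z gives the same grasp; the last joint's range is limited). The gripper opens to 85 mm and grips with 20 to 120 N. Pads are 22 mm wide; open, the fingers measure 114 mm over their backs; the gripper's body (76 mm by 85 mm) begins 54 mm behind the grasp point. The pads swing forward as they close: fully open they stand 13 mm farther back than shut.
Start: joints at [-1.413, 0.276, 1.505, -0, 1.361, -0.121], TCP at [0.158, -0.553, 0.231] pointing down, gripper open.
Joint ranges: [-2.89, 2.89], [-0.75, 2.08], [0.22, 2.7], [-1.18, 4.32], [0.11, 2.71], [-2.7, 2.7]. Speed limits (rad/s): [2.57, 2.57, 3.14, 3.14, 3.14, 3.14].

### API

Orientations are given as a unit quaternion [x, y, z, w].
In Python, from workcell import r gives the robot as it stands.
- The arm moves only by the shell command python3 -m crank 'ROWS' [FORCE]. ROWS is text: rows parted by semicolons, each of 7 numbers parted by spaces: the closure, from 0 (fully open) to 1 (shut), then the shift along the tool's x, y, z scaled (see below), then the turn, a rotation vector about the tool's x, y, z scaled (see below). In form: gripper x y z wx wy wz; .... A call has 1 to 8 rows; each row is the pose to reach, as a shift and turn from the pose commanded when the call began, along the tool's axes at that moment; what a row does not reach only later rows make up. The controller multiplies each number of a shift by 100 cm and each number of a turn by 45 degrees. A row lasts 1/12 s, in which the tool goes at most 41.7 mm and 7.16 degrees, less where a joint would pass 70% of its speed; a pose out of reach is approached as far as the arm can. A call with a number of a shift or a turn outside -1 to 1 is refused whole. A call with a gripper value outside its range is refused whole. The fingers move at their own pace and stop on an object; FORCE is the grip in N (left out, the last holds). Time passes only in rows, so rows that repeat a pose let the fingers close. It gives the time, the measured TCP pose, the force and the opening at its end, in the units of the state.
- r.sense(): the state, without advancing time (a new reading comes with each control period).
- r.get_image(name): name is "scene" or "top" or "wrist"; returns the picture (384x512x3 uint8, blue, green, red); there is no depth.
- r.calibration(name): a dict with "camera_matrix" (3x3 intrinsics, pixels), "T" (4x4, takes a point from camera to world coordinates). Camera axes: x right, y down, z forward; pixel columns grow to the right and rows downward; lengths in m; the calibration is good to about 2 mm. The wrist camera is an equidistant fisheye: a pixel r from the principal point sees the ray r / f radians off the axis. A picture is of the moment at which its call begins: read the wrist's pose just before it. calibration takes no time and is no camera call; for the wrist camera it gives the pose at the moment of the call.
- r.finish_job(): hands the job in, once; it reports no verdict.
Trained networks look in the newest picture that a camera, given by its name, has taken for a name from the list of things; names that differ only in an ending like _2 or _b are one class to them, and where a whole thing is asked for, a point or a joint stands for the part that bears it (a point fixed in the world has none). Each returns a list of dicts, best first, with "confidence" (0 to 1); they miss things now and then, are a little off and sometimes report something else, mostly with a low value. They report only what shows in the picture. A call takes as long as a camera call.
- r.look_for(query, camera): "position" ([x, y, z] in m, in world coordinates, good to about 4 mm: the middle of the surface that is visible of it).
- r.outline_of(query, camera): "region" (384x512 bool, what is visible of it).
The state is a dict: "time_s": time; "joints": joint angles; "joint_vel": joint speeds; "joint_torque": joint torques, N m; "eef_pos": TCP position; "eef_rot": TCP orientation; "ft_force": force on the tool from outside, world axes, zero at the start; "moment": the same for the moment, N m; "opening": opening from 0.0 (shut) to 1.0 (fully open).
Only numpy, scipy, OpenCV 4.12 (cv2) and the standard library are available. Lean on these libraries where they do the work, as an engineer would, in place of code of your own. Each camera call takes 0.05 s, during which the arm holds its last target. There are 200 camera calls.

### The job

Stand the loose crank on the hidden hex spindle down in the stage lift's round well, feeling for the hex until the crank has dropped fully home, then wind it clockwise (seen from above) until the sample stage is up at its top stop. Be gentle: never lean hard on the sprung spindle (keep well under 15 N of downward push). Leave the crank standing fully home on the spindle, and do not disturb the sample box, mouse, stacked cases or tweezers.

Things in the scene. Friction and masses are not known exactly. Their poses are not given: they have to be found in the camera images.
- crank_boss (a point): Centre of the square boss, 20 x 20 mm, 42 mm tall, on top of a loose bare steel crank (0.28 to 0.46 kg) that stands upright on its socket. The boss is on the barrel's axis, its centre 95 mm above the crank's foot. z up, x along the arm toward the hand grip. Boss flats face x and y; grip it across y, since the hand grip stands in the way across x. The arm (10 mm thick, 24 mm wide) is just below it.
- crank_foot (a point): Centre of the open lower end of the crank's barrel, on its axis; same axes as the boss. The barrel is a hexagon outside, 46 mm across flats, 64 mm tall; the arm is 64 to 74 mm above the foot and the boss 74 to 116 mm. The hex socket in the barrel is 37.6 mm across flats, 42 mm deep; two of its flats face +x and -x.
- crank_grip (a point): Centre of the crank's upright hand grip: a black round sleeve 18 mm in diameter, 42 mm tall, which spins freely on its pin, so it can be held without turning the hand. 65 mm from the barrel's axis; its centre is 98 mm above the foot, 24 mm above the arm's top.
- spindle_foot (a point): Point on the hex spindle's axis at its seat flange, where the crank's foot rests when fully home; 26 mm above the desk at rest. Axes: z up, x toward the stage; they do not turn with the spindle. The hex is 36 mm across flats and rises 24 mm from here. Its angle is not known (it repeats every 60 degrees; about 5 degrees either way is play). A crank turned wrong rests on top of the hex.
- spindle_tip (a point): Tip of the spindle, 36 mm above the seat flange. Below the tip is a steel nose: a taper from 17 mm to 35.2 mm in diameter over 8 mm, then 4 mm straight, then the hex. The spindle turns with about 0.25 N m of friction, 4.2 rad in all between its stops; clockwise from above raises the stage.
- well_rim (a point): Centre of the mouth of the round grey well around the spindle, at one end of the aluminium stage lift (base plate 260 x 130 mm, fixed to the desk). Inner diameter 62 mm, outer 72 mm, rim 74 mm above the desk, 12 mm above the spindle's tip.
- float (a joint): How far the sprung spindle is pushed down, m: 0 at rest, up to 0.010. It begins to give at about 3 N and then takes 2.5 N per mm. The seat flange and hex go down with it.
- stage (a joint): Height of the sample stage, m: a dark plate 94 x 82 mm with a round steel puck, between two columns, 145 mm from the spindle. It rises 5 mm per radian of clockwise winding: it starts between 0 and about 0.007 and meets its top stop at 0.021.
- samplebox (a point): White sample box with clear lid, 62 x 62 x 34 mm, loose, to be left alone. Centre.
- mouse (a point): Black computer mouse, 105 x 60 x 31 mm, loose, to be left alone. Centre.
- cassettes (a point): Stack of three black sample cases, 70 x 100 x 41 mm, loose, to be left alone. Centre.
- tweezers (a point): Steel tweezers lying flat, 130 mm long, loose, to be left alone. Centre.

How it is judged:
By the outcome, as a careful person would: the job done as asked, in the order asked, and still so for the second after the job is handed in, with the robot touching nothing.
It also fails if it takes over 72 s, if anything falls off the work surface, if the arm or the gripper's body presses on something with over 40 N, if the wrist force passes 120 N, or if a joint passes its speed limit or range.

## Working session

There is one attempt and no reset: what is moved stays moved. The work goes in short steps, Python scripts to look and compute and a shell command to move; the robot and the scene stay as the last step left them, time stands still between calls to the robot, and variables do not carry over. Pictures are saved under pics/ and viewed, about 8 in all and at most 12, crops included, and the job is handed in when it is done.

```bash
ls; mkdir -p pics
python3 - <<'E'
from workcell import r
import cv2,numpy as np
a=r.get_image("scene");b=r.get_image("top")
cv2.imwrite("pics/a.png",cv2.resize(np.vstack([a,b]),(450,600)) if 0 else np.hstack([a,b])[:, :])
cv2.imwrite("pics/a.png",cv2.resize(np.hstack([a,b]),(800,300)))
cv2.imwrite("pics/top.png",cv2.resize(b,(800,600)))
s=r.sense();print(s['eef_pos'],s['eef_rot'],s['ft_force'],r.hold_point_z)
for c in("scene","top"):
  for q in("crank_boss","crank_foot","crank_grip","spindle_tip","well_rim","samplebox","mouse","cassettes","tweezers","stage"):
    try:print(c,q,[(np.round(d['position'],3),round(d['confidence'],2)) for d in r.look_for(q,c)[:2]])
    except Exception as e:print(c,q,e)
E
```

```text
pics
[ 0.15815812 -0.55231051  0.23050186] [ 7.98517216e-01 -6.01971355e-01 -6.27103690e-04 -5.92246704e-04] [ 0.52841725 -0.98881884 -0.05112141] 0.0187
scene crank_boss [(array([ 0.54 , -0.281,  0.063]), 0.57)]
scene crank_foot [(array([ 0.535, -0.286,  0.064]), 0.71), (array([0.616, 0.126, 0.009]), 0.17)]
scene crank_grip [(array([ 0.538, -0.284,  0.061]), 0.96)]
scene spindle_tip [(array([0.616, 0.128, 0.009]), 0.82)]
scene well_rim [(array([0.619, 0.128, 0.009]), 0.65)]
scene samplebox [(array([ 0.721, -0.177,  0.03 ]), 0.91)]
scene mouse [(array([0.382, 0.347, 0.022]), 0.56)]
scene cassettes [(array([0.607, 0.392, 0.039]), 0.61)]
scene tweezers [(array([ 0.498, -0.131,  0.002]), 0.52)]
scene stage [(array([0.674, 0.098, 0.041]), 0.64)]
top crank_boss [(array([ 0.529, -0.294,  0.074]), 0.93)]
top crank_foot [(array([ 0.532, -0.295,  0.077]), 0.82)]
top crank_grip [(array([ 0.532, -0.3  ,  0.073]), 0.79)]
top spindle_tip [(array([0.589, 0.106, 0.01 ]), 0.6)]
top well_rim [(array([0.59 , 0.11 , 0.012]), 0.9)]
top samplebox [(array([ 0.49 , -0.129,  0.006]), 0.75), (array([ 0.717, -0.198,  0.034]), 0.59)]
top mouse [(array([0.373, 0.328, 0.028]), 0.85)]
top cassettes [(array([0.587, 0.377, 0.043]), 0.95)]
top tweezers [(array([ 0.494, -0.132,  0.009]), 0.72), (array([ 0.719, -0.198,  0.034]), 0.54)]
top stage [(array([0.658, 0.093, 0.042]), 0.93)]
```

View pics/top.png

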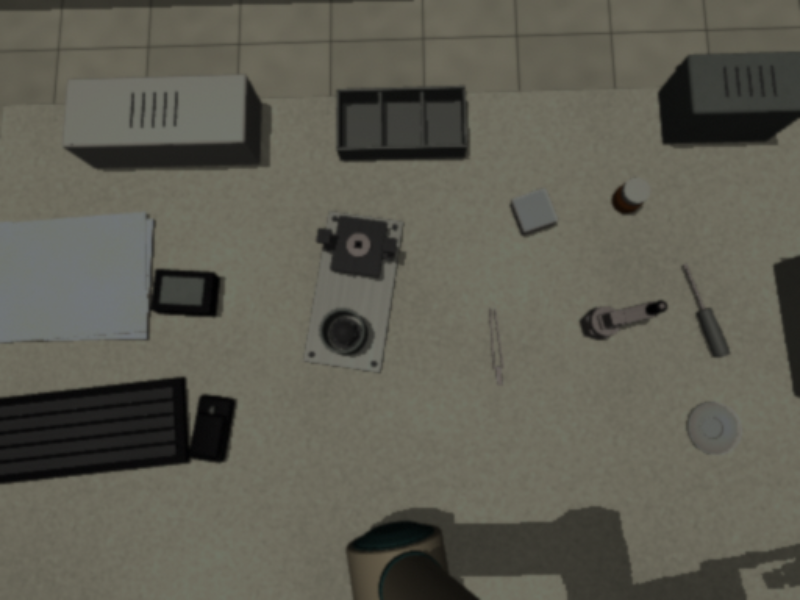

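View pics/a.png

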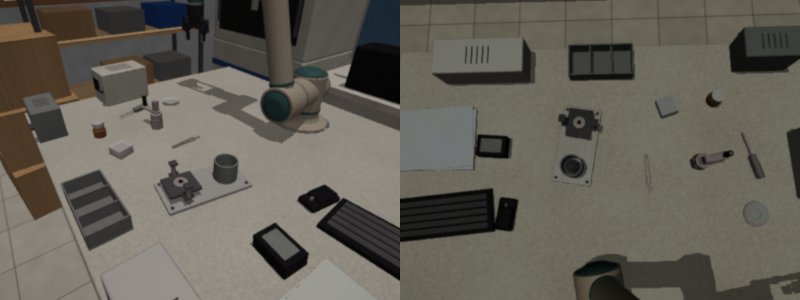

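The top view (800x600) shows the crank with its boss at about (603,320) and its grip at (656,307). The well rim is centred near (346,331) and the stage near (360,245), with the tweezers at (495,345) between the crank and the lift.

```bash
cat > h.py <<'E'
from workcell import r
import cv2,numpy as np
from scipy.spatial.transform import Rotation as R
def bp(cam,u,v,z,c=None):
    c=c or r.calibration(cam);K=np.array(c['camera_matrix']);T=np.array(c['T'])
    x=(u-K[0,2])/K[0,0];y=(v-K[1,2])/K[1,1]
    if cam=='wrist':
        t=np.hypot(x,y);s=np.sin(t)/max(t,1e-9);d=np.array([x*s,y*s,np.cos(t)])
    else:d=np.array([x,y,1.])
    d=T[:3,:3]@d;o=T[:3,3];return o+d*(z-o[2])/d[2]
def proj(cam,p,c=None):
    c=c or r.calibration(cam);K=np.array(c['camera_matrix']);T=np.array(c['T'])
    q=T[:3,:3].T@(np.array(p)-T[:3,3])
    if cam=='wrist':
        n=np.hypot(q[0],q[1]);t=np.arctan2(n,q[2]);x,y=q[:2]/max(n,1e-9)*t
    else:x,y=q[:2]/q[2]
    return np.array([K[0,0]*x+K[0,2],K[1,1]*y+K[1,2]])
def rows(p,yaw_jaw):
    """shift/turn (row units) to TCP p, pointing down with jaw x-axis at world yaw"""
    s=r.sense();A=R.from_quat(s['eef_rot']);c,n=np.cos(yaw_jaw),np.sin(yaw_jaw)
    B=R.from_matrix(np.array([[c,n,0],[n,-c,0],[0,0,-1]]))
    return np.round(A.inv().apply(np.array(p)-s['eef_pos']),4),np.round((A.inv()*B).as_rotvec()/np.radians(45),4)
def st():
    s=r.sense();X=R.from_quat(s['eef_rot']).as_matrix()
    print('t',round(s['time_s'],2),'p',np.round(s['eef_pos'],4),'yawx',round(np.degrees(np.arctan2(X[1,0],X[0,0])),1),'tilt',np.round(X[:2,2],4),'F',np.round(s['ft_force'],1),'M',np.round(s['moment'],2),'op',round(s['opening'],3))
E
python3 - <<'E'
from h import *
k=1.5625
print('boss',bp('top',603/k,320/k,.116),'grip',bp('top',656/k,307/k,.119),'rim',bp('top',346/k,331/k,.074))
print('stage',bp('top',360/k,245/k,.05))
st()
print(rows([.52,-.3,.30],0),rows([.5,-.3,.3],np.radians(-90)))
E
```

```text
boss [ 0.52107262 -0.27452742  0.116     ] grip [ 0.53866223 -0.35136159  0.119     ] rim [0.51433319 0.10825234 0.074     ]
stage [0.65681436 0.08846039 0.05      ]
t 1.1 p [ 0.1582 -0.5528  0.2313] yawx -74.0 tilt [ 0.     -0.0001] F [ 0.   0.3 -0.7] M [0.01 0.04 0.02] op 1.001
(array([-0.1435, -0.4174, -0.0687]), array([ 1.000e-04, -1.000e-04, -1.645e+00])) (array([-0.149 , -0.3981, -0.0687]), array([-0.00e+00, -1.00e-04,  3.55e-01]))
```

Run:
```python
from h import *
print(rows([.52,-.275,.26],np.radians(13)))
```

```text
(array([-0.1675, -0.4242, -0.0287]), array([ 1.0000e-04, -1.0000e-04, -1.9339e+00]))
```

```bash
python3 -m crank '0.3 -0.1 -0.2 -0.029 0 0 -0.97;0.3 -0.1 -0.2 -0.029 0 0 -0.97;0.3 -0.1 -0.2 -0.029 0 0 -0.97;0.3 -0.1 -0.2 -0.029 0 0 -0.97;0.3 -0.1 -0.2 -0.029 0 0 -0.97;0.3 -0.1 -0.2 -0.029 0 0 -0.97;0.3 -0.1 -0.2 -0.029 0 0 -0.97;0.3 -0.1 -0.2 -0.029 0 0 -0.97'
python3 - <<'E'
from h import *
st();print(rows([.52,-.275,.26],np.radians(13)),r.sense()['joints'])
E
```

```text
time_s: 1.77
eef_pos: [0.3235, -0.4013, 0.2606]
eef_rot: [0.965, -0.261, 0.0, 0.001]
ft_force: [0.1, -0.1, 0.3]
opening: 0.702
t 1.77 p [ 0.3235 -0.4013  0.2606] yawx -30.3 tilt [-0.0001 -0.0012] F [ 0.1 -0.1  0.3] M [0.03 0.04 0.01] op 0.702
(array([ 0.1059, -0.2082,  0.0004]), array([ 1.600e-03, -1.000e-04, -9.626e-01])) [-1.02677520e+00  1.69319383e-01  1.57541486e+00 -7.72959498e-04
  1.39586179e+00 -4.97543774e-01]
```

```bash
python3 -m crank '0.3 0.106 -0.208 0 0 0 -0.96;0.3 0.106 -0.208 0 0 0 -0.96;0.3 0.106 -0.208 0 0 0 -0.96;0.3 0.106 -0.208 0 0 0 -0.96;0.3 0.106 -0.208 0 0 0 -0.96;0.3 0.106 -0.208 0 0 0 -0.96;0.3 0.106 -0.208 0 0 0 -0.96;0.3 0.106 -0.208 0 0 0 -0.96' >/dev/null
python3 - <<'E'
from h import *
st();c=r.calibration('wrist');w=r.get_image('wrist')
cv2.imwrite('pics/w1.png',cv2.convertScaleAbs(cv2.resize(w,(800,600)),alpha=1.6))
for q in('crank_boss','crank_grip','crank_foot'):
  for f in r.look_for(q,'wrist')[:1]:print(q,np.round(f['position'],4),f['confidence'])
print(c['T'],c['camera_matrix'],proj('wrist',[.521,-.275,.116],c)*1.5625)
E
```

```text
t 2.43 p [ 0.5197 -0.2766  0.2594] yawx 12.7 tilt [-0.0018 -0.0004] F [ 0.2 -0.7  0.6] M [0.03 0.05 0.01] op 0.699
crank_boss [ 0.5317 -0.2998  0.0781] 0.83
crank_grip [ 0.5344 -0.2958  0.0762] 0.71
crank_foot [ 0.5309 -0.2998  0.073 ] 0.68
[[ 0.97528448  0.21237804  0.06095704  0.50345697]
 [ 0.22094033 -0.93443658 -0.27930925 -0.20607881]
 [-0.00235867  0.28587385 -0.95826436  0.40241906]
 [ 0.          0.          0.          1.        ]] [[297.31863964   0.         251.56973684]
 [  0.         297.31863964 194.45965549]
 [  0.           0.           1.        ]] [397.10519894 282.18808114]
```

View pics/w1.png

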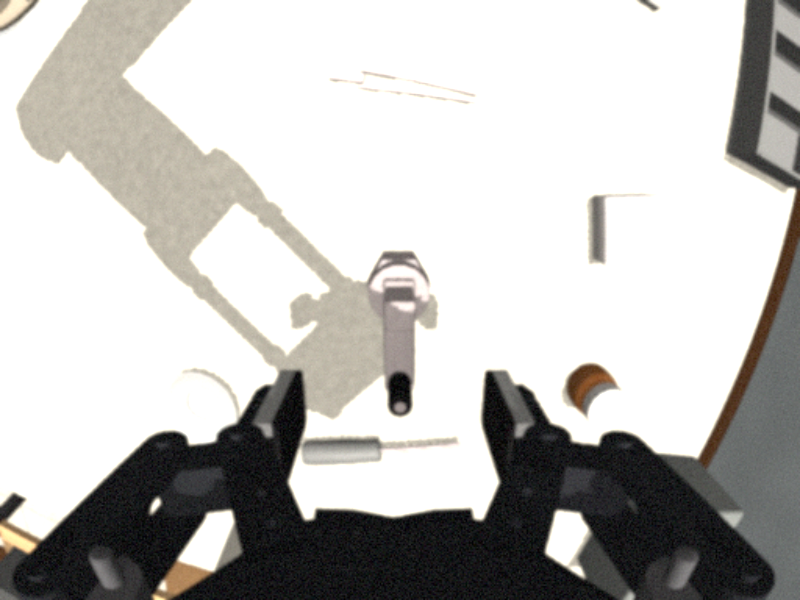

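The wrist view shows the crank with its boss around (399,290) and its grip at (400,405), with the arm nearly vertical in the image. The picture is overexposed, so I'll take a closer crop.

Run:
```python
from h import *
w=r.get_image('wrist');c=r.calibration('wrist')
cr=w[150:280,205:305];cv2.imwrite('pics/w2.png',cv2.resize(cr,(461,600),interpolation=cv2.INTER_CUBIC))
print(np.round(proj('wrist',[.521,-.275,.116],c),1))
```

```text
[255.4 180.1]
```

View pics/w2.png

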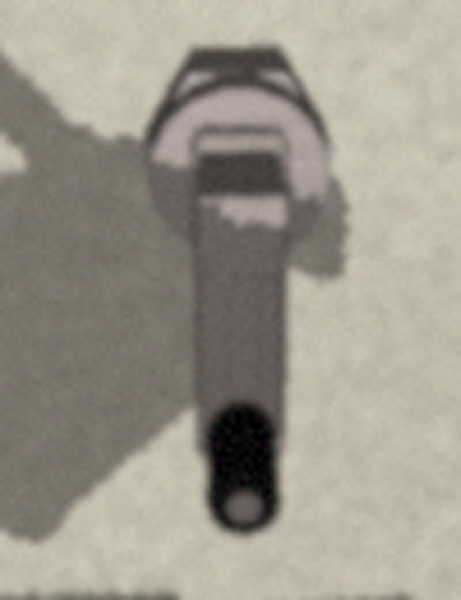

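Run:
```python
from h import *
k=461/100
f=lambda u,v,z:bp('wrist',205+(u+.5)/k-.5,150+(v+.5)/k-.5,z)
a=f(241,196,.116);b=f(241,151,.074);g=f(243.5,507,.119);h=f(238,53,.0)
print(a,b,g,h)
ft=f(236,47,.064);print('barrel top back?',ft, 'armend',f(240,128,.074))
d=(g-b)[:2];print(np.linalg.norm((g-a)[:2]),np.linalg.norm((g-b)[:2]),np.degrees(np.arctan2(d[1],d[0])))
st()
```

```text
[ 0.52527121 -0.28685702  0.116     ] [ 0.52606275 -0.28726239  0.074     ] [ 0.5428094  -0.36022733  0.119     ] [ 0.5238333  -0.27612691  0.        ]
barrel top back? [ 0.51954595 -0.26371357  0.064     ] armend [ 0.52451025 -0.28160338  0.074     ]
0.0754373227949897 0.07486209486045742 -77.07354878659969
t 2.68 p [ 0.5183 -0.2771  0.2604] yawx 12.6 tilt [-0.0005 -0.0004] F [0.3 0.3 0.8] M [-0.04  0.01  0.03] op 0.703
```

Run:
```python
from h import *
print(rows([.528,-.2967,.079],np.radians(12.9)))
```

```text
(array([0.0053, 0.0211, 0.1814]), array([ 0.0004,  0.0007, -0.0061]))
```

```bash
python3 -m crank '0.3 0.0053 0.021 0 0 0 -0.006;0.3 0.0053 0.021 0.03 0 0 -0.006;0.3 0.0053 0.021 0.06 0 0 -0.006;0.3 0.0053 0.021 0.09 0 0 -0.006;0.3 0.0053 0.021 0.12 0 0 -0.006;0.3 0.0053 0.021 0.15 0 0 -0.006;0.3 0.0053 0.021 0.181 0 0 -0.006;0.3 0.0053 0.021 0.181 0 0 -0.006' 60; python3 -m crank '0.55 0 0 0 0 0 0;0.9 0 0 0 0 0 0;0.9 0 0 0 0 0 0;0.9 0 0 0 0 0 0;0.9 0 0 0 0 0 0;0.9 0 0 0 0 0 0' 60; python3 -c "
from h import *
st()"
```

```text
time_s: 3.35
eef_pos: [0.5247, -0.2934, 0.0737]
eef_rot: [0.994, 0.113, -0.005, -0.004]
ft_force: [-1.8, 1.7, -1.2]
opening: 0.695
time_s: 3.85
eef_pos: [0.5306, -0.2963, 0.0818]
eef_rot: [0.993, 0.114, 0.002, 0.002]
ft_force: [-0.8, -0.5, 6.4]
opening: 0.226
t 3.85 p [ 0.5306 -0.2963  0.0818] yawx 13.1 tilt [ 0.0036 -0.0033] F [-0.8 -0.5  6.4] M [-0.12  0.12 -0.03] op 0.226
```

```bash
python3 -m crank '0.9 0 0 -0.03 0 0 0;0.9 0 0 -0.07 0 0 0;0.9 0 0 -0.11 0 0 0;0.9 0 0 -0.15 0 0 0;0.9 0 0 -0.18 0 0 0;0.9 0 0 -0.18 0 0 0' ; python3 -c "
from h import *
st();print(rows([.52,.02,.26],np.radians(13)))"
```

```text
time_s: 4.35
eef_pos: [0.5324, -0.2969, 0.2674]
eef_rot: [0.993, 0.114, 0.005, 0.005]
ft_force: [0.9, 0.7, -2.4]
opening: 0.224
t 4.35 p [ 0.5324 -0.2969  0.2674] yawx 13.1 tilt [ 0.012  -0.0084] F [ 0.9  0.7 -2.4] M [-0.08 -0.14 -0.  ] op 0.224
(array([ 0.0597, -0.3115,  0.0046]), array([ 0.0139, -0.0124,  0.0024]))
```

```bash
python3 -m crank '0.9 0.007 -0.035 0.001 0 0 0;0.9 0.015 -0.075 0.001 0 0 0;0.9 0.023 -0.115 0.001 0 0 0;0.9 0.031 -0.156 0.001 0 0 0;0.9 0.039 -0.196 0.001 0 0 0;0.9 0.047 -0.236 0.001 0 0 0;0.9 0.054 -0.275 0.001 0 0 0;0.9 0.06 -0.31 0.001 0 0 0' >/dev/null; python3 -m crank '0.9 0 0 0 0 0 0;0.9 0 0 0 0 0 0;0.9 0 0 0 0 0 0'>/dev/null;  python3 - <<'E'
from h import *
st();c=r.calibration('wrist');w=r.get_image('wrist')
o=cv2.resize(w,(800,600))
cv2.imwrite('pics/w3.png',cv2.convertScaleAbs(o,alpha=1.3))
print(proj('wrist',[.514,.108,.074],c)*1.5625)
for q in('well_rim','spindle_tip','stage'):
  for f in r.look_for(q,'wrist')[:1]:print(q,np.round(f['position'],4),f['confidence'])
E
```

```text
t 5.27 p [0.517  0.0204 0.2574] yawx 13.2 tilt [-0.0016 -0.0009] F [ 0.9 -1.2 -3.4] M [ 0.02  0.03 -0.03] op 0.223
[419.14828425 149.79628899]
well_rim [0.5858 0.1064 0.0107] 0.89
spindle_tip [0.5822 0.1022 0.0124] 0.78
stage [0.6527 0.0879 0.0407] 0.92
```

View pics/w3.png

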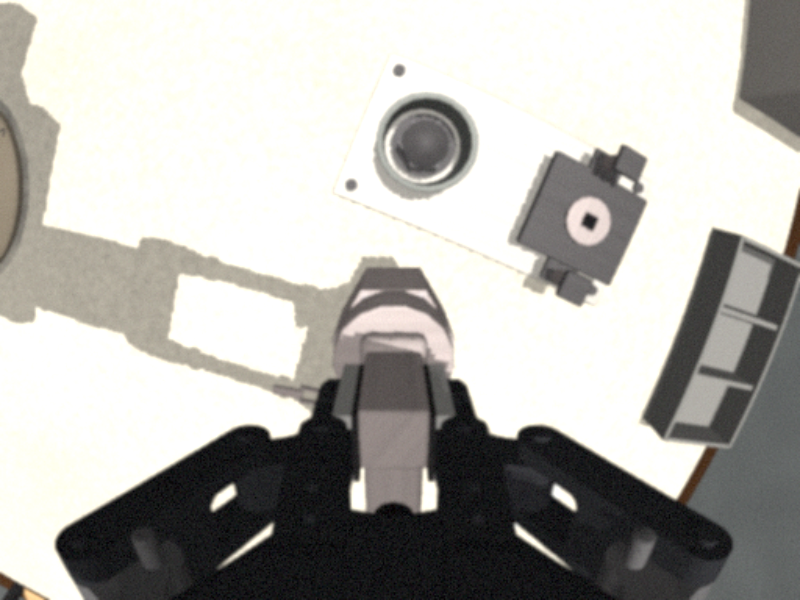

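The well mouth is centred at about (427,143), with the dark spindle visible inside. The crank hangs straight in the jaws at (395,340). I'll crop the well.

Run:
```python
from h import *
w=r.get_image('wrist')
cr=w[52:132,233:313].astype(float);cr=np.clip((cr-10)*1.5,0,255).astype(np.uint8)
cr=cv2.createCLAHE(3,(2,2)).apply(cv2.cvtColor(cr,cv2.COLOR_BGR2GRAY))
cv2.imwrite('pics/w4.png',cv2.resize(cr,(600,600),interpolation=cv2.INTER_CUBIC))
```

```text
(no output)
```

View pics/w4.png

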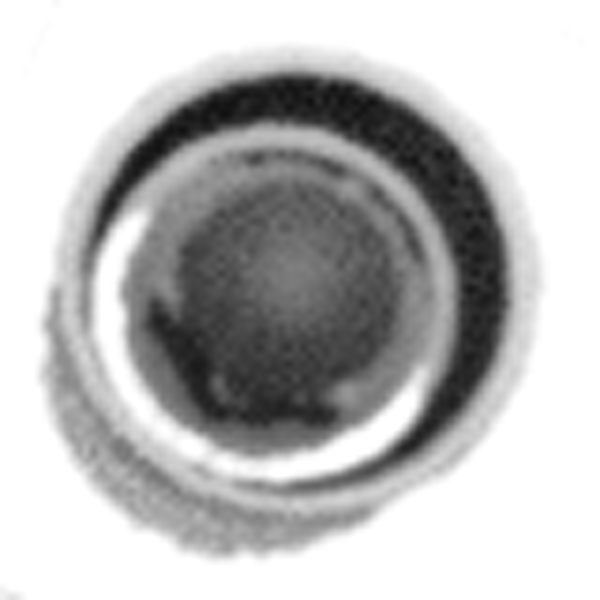

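The rim is centred at crop (300,280), which is raw pixel (272.9,89.3). The dark hex edges, (150,305)-(210,412) and (210,412)-(340,412), suggest a hex flat lying along the image horizontal. That puts the jaw yaw at about 13° modulo 60.

Run:
```python
from h import *
st();c=bp('wrist',272.9,89.3,.074);print('well',c)
# hex model check: predicted vertices in crop for flat normal angle a
for a in(33,43,53):
  v=[]
  for k in range(6):
    t=np.radians(a+30+60*k);p=[c[0]+.0208*np.cos(t),c[1]+.0208*np.sin(t),.045]
    v.append(((proj('wrist',p)-[233,52])*7.5).round().astype(int).tolist())
  print(a,v)
print(rows([c[0],c[1],.24],np.radians(133)))
```

```text
t 5.52 p [0.5177 0.0192 0.258 ] yawx 13.0 tilt [-0.0005 -0.0003] F [ 0.5 -0.2 -3.5] M [ 0.06 -0.02 -0.01] op 0.223
well [0.51841873 0.11528413 0.074     ]
33 [[372, 194], [241, 169], [156, 268], [201, 390], [331, 414], [416, 316]]
43 [[353, 181], [220, 178], [154, 290], [220, 403], [351, 405], [418, 294]]
53 [[332, 171], [201, 191], [156, 313], [241, 413], [370, 392], [416, 272]]
(array([ 0.0223, -0.0934,  0.018 ]), array([-6.0000e-04,  6.0000e-04, -2.6671e+00]))
```

Run:
```python
from h import *
for cam,g,rr in(('top',bp('top',346/1.5625,331/1.5625,.074),0),('wrist',None,0)):
  im=cv2.cvtColor(r.get_image(cam),cv2.COLOR_BGR2GRAY)
  u,v=proj(cam,[.518,.115,.074]); s=8
  x0,y0=int(u)-35,int(v)-35
  if y0<0:y0=0
  cr=cv2.resize(im[y0:y0+70,x0:x0+70],None,fx=s,fy=s,interpolation=cv2.INTER_CUBIC)
  e=proj(cam,[.518+.036,.115,.074]);ei=proj(cam,[.518+.031,.115,.074])
  for lab,q in(('out',e),('in',ei)):
    R0=np.hypot(*(q-[u,v]))*s
    c=cv2.HoughCircles(cv2.GaussianBlur(cr,(0,0),4),cv2.HOUGH_GRADIENT_ALT,1.5,5,param1=60,param2=.5,minRadius=int(R0*.93),maxRadius=int(R0*1.07))
    if c is None:print(cam,lab,'none',R0);continue
    for x,y,rad in c[0][:3]:print(cam,lab,R0,rad,bp(cam,x0+(x+.5)/s-.5,y0+(y+.5)/s-.5,.074))
  if cam=='top':
    pass
```

```text
top out none 117.43135656561135
top in none 101.20499244845495
wrist out none 263.3861689705486
wrist in none 227.2111879387564
```

```bash
for i in 1; do python3 -m crank '0.9 0.005 -0.025 0 0 0 -0.9;0.9 0.015 -0.05 0 0 0 -0.9;0.9 0.022 -0.093 0 0 0 -0.9;0.9 0.022 -0.093 0 0 0 -0.9;0.9 0.022 -0.093 0 0 0 -0.9;0.9 0.022 -0.093 0 0 0 -0.9;0.9 0.022 -0.093 0 0 0 -0.9;0.9 0.022 -0.093 0 0 0 -0.9' 80; done >/dev/null
python3 -m crank '0.9 0 0 0 0 0 -0.9;0.9 0 0 0 0 0 -0.9;0.9 0 0 0 0 0 -0.9;0.9 0 0 0 0 0 -0.9;0.9 0 0 0 0 0 -0.9;0.9 0 0 0 0 0 -0.9;0.9 0 0 0 0 0 -0.9' >/dev/null
python3 -m crank '0.9 0 0 0 0 0 -0.867;0.9 0 0 0 0 0 -0.867;0.9 0 0 0 0 0 -0.867;0.9 0 0 0 0 0 -0.867;0.9 0 0 0 0 0 -0.867;0.9 0 0 0 0 0 -0.867;0.9 0 0 0 0 0 -0.867;0.9 0 0 0 0 0 -0.867' ; python3 -c "
from h import *
st();print(r.sense()['joints']);print(rows([.5175,.114,.185],np.radians(133)))"
```

```text
time_s: 7.53
eef_pos: [0.5181, 0.1157, 0.2583]
eef_rot: [0.4, 0.917, -0.0, 0.0]
ft_force: [-1.0, 0.2, -3.3]
opening: 0.222
t 7.53 p [0.5181 0.1157 0.2583] yawx 132.9 tilt [-0.     -0.0002] F [-1.   0.2 -3.3] M [-0.05  0.07  0.02] op 0.222
[ 8.86877585e-02  1.94694041e-01  1.54871267e+00 -1.67287614e-04
  1.39821864e+00 -2.23003769e+00]
(array([-0.0008, -0.0016,  0.0733]), array([-0.0002,  0.0001, -0.0032]))
```

```bash
python3 -m crank '0.9 0 0 0.02 0 0 0;0.9 0 0 0.045 0 0 0;0.9 0 0 0.07 0 0 0;0.9 0 0 0.078 0 0 0;0.9 0 0 0.078 0 0 0;0.9 0 0 0.078 0 0 0'>/dev/null
python3 - <<'E'
from h import *
st();c=r.calibration('wrist');w=r.get_image('wrist')
cr=w[100:280,160:340];cv2.imwrite('pics/w5.png',cv2.resize(cv2.convertScaleAbs(cr,alpha=1.4),(600,600),interpolation=cv2.INTER_CUBIC))
s=r.sense()['eef_pos']
f=lambda p:((proj('wrist',p,c)-[160,100])*600/180).round()
print('rim pred',f([.518,.115,.074]),'foot pred',f([s[0],s[1],s[2]-.0818]))
E
```

```text
t 8.03 p [0.5185 0.1159 0.1807] yawx 133.0 tilt [ 0.0003 -0.0001] F [ 0.6 -0.5 -3.9] M [-0.06  0.04  0.01] op 0.22
rim pred [304. 308.] foot pred [303. 344.]
```

View pics/w5.png

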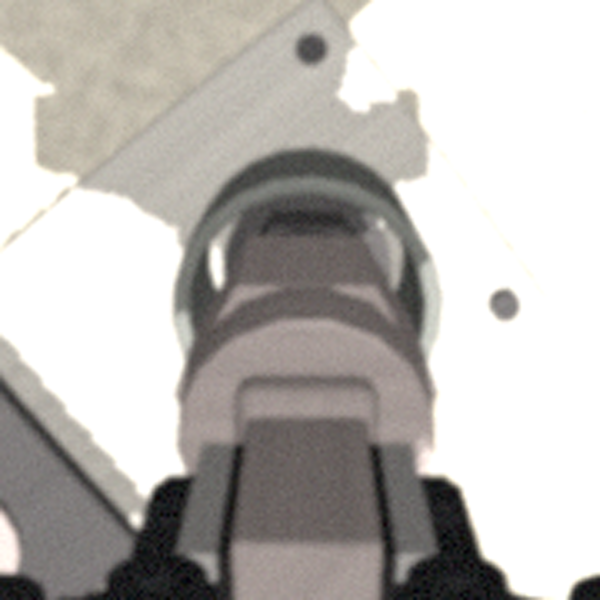

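The rim's outer edge spans x 173–441 with its top at y≈176, and the barrel's lower front edge is at y≈237, x≈262–358. The crank is centred sideways. I'll check the depth numerically.

Run:
```python
from h import *
c=r.calibration('wrist');s=r.sense()['eef_pos']
f=lambda p:((proj('wrist',p,c)-[160,100])*600/180).round()
d=np.array([np.cos(np.radians(223)),np.sin(np.radians(223)),0])
F=np.array([s[0],s[1],s[2]-.0818])
e=np.array([-d[1],d[0],0])
print('foot front',f(F+.023*d),f(F+.023*d+.0133*e),f(F+.023*d-.0133*e))
Rm=np.array([.518,.115,.074])
print('rim top',f(Rm+.036*d),f(Rm+.031*d),'sides',f(Rm+.036*e),f(Rm-.036*e))
```

```text
foot front [306. 246.] [249. 246.] [363. 246.]
rim top [306. 168.] [306. 187.] sides [170. 304.] [442. 304.]
```

```bash
python3 -m crank '0.9 0 0.0035 0.003 0 0 0;0.9 0 0.0035 0.01 0 0 0;0.9 0 0.0035 0.017 0 0 0;0.9 0 0.0035 0.024 0 0 0;0.9 0 0.0035 0.031 0 0 0;0.9 0 0.0035 0.035 0 0 0;0.9 0 0.0035 0.035 0 0 0'>/dev/null
python3 - <<'E'
from h import *
st();c=r.calibration('wrist');w=r.get_image('wrist')
cr=w[100:280,160:340];cv2.imwrite('pics/w6.png',cv2.resize(cv2.convertScaleAbs(cr,alpha=1.4),(600,600),interpolation=cv2.INTER_CUBIC))
E
```

```text
t 8.67 p [0.5195 0.1183 0.1438] yawx 133.1 tilt [-0.0029 -0.0004] F [-1.1  0.9 -4.1] M [ 0.01  0.01 -0.04] op 0.222
```

View pics/w6.png

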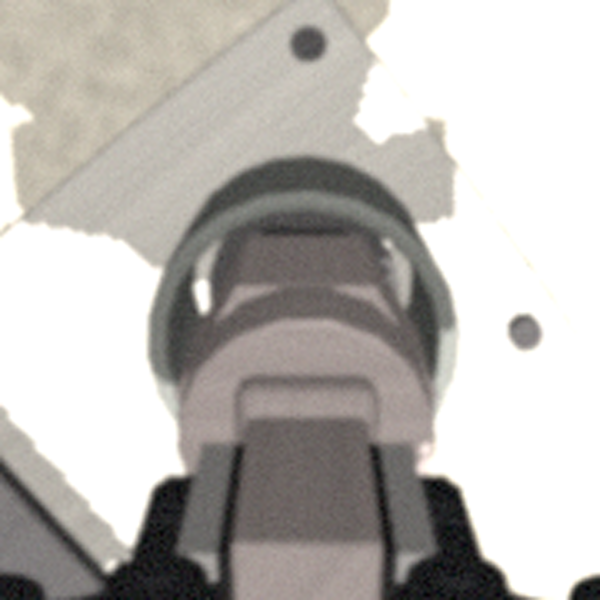

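The barrel foot is inside the mouth, centred within about 1 mm sideways (rim 149–457, crank axis ≈307), with no contact force. I'll descend gently.

```bash
python3 -m crank '0.9 0 0 0.003 0 0 0;0.9 0 0 0.006 0 0 0;0.9 0 0 0.008 0 0 0;0.9 0 0 0.008 0 0 0'; python3 -m crank '0.9 0 0 0.001 0 0 0;0.9 0 0 0.002 0 0 0;0.9 0 0 0.003 0 0 0;0.9 0 0 0.003 0 0 0' ; python3 -c "
from h import *
st()"
```

```text
time_s: 9.05
eef_pos: [0.5203, 0.1183, 0.1369]
eef_rot: [0.398, 0.917, -0.0, -0.0]
ft_force: [0.5, -0.0, -3.4]
opening: 0.222
time_s: 9.38
eef_pos: [0.5205, 0.1184, 0.1341]
eef_rot: [0.398, 0.917, -0.0, -0.0]
ft_force: [1.0, -0.3, -3.0]
opening: 0.222
t 9.38 p [0.5205 0.1184 0.1341] yawx 133.1 tilt [-0.0002 -0.0001] F [ 1.  -0.3 -3. ] M [0.   0.01 0.04] op 0.222
```

```bash
python3 -m crank '0.9 0 0 0.0005 0 0 0;0.9 0 0 0.001 0 0 0;0.9 0 0 0.0015 0 0 0;0.9 0 0 0.0015 0 0 0'; python3 -m crank '0.9 0 0 0.0005 0 0 0;0.9 0 0 0.001 0 0 0;0.9 0 0 0.0015 0 0 0;0.9 0 0 0.0015 0 0 0' ; python3 -c "
from h import *
st()"
```

```text
time_s: 9.72
eef_pos: [0.5205, 0.1183, 0.1327]
eef_rot: [0.398, 0.917, -0.0, -0.0]
ft_force: [1.1, -0.6, -3.3]
opening: 0.221
time_s: 10.05
eef_pos: [0.5205, 0.1184, 0.1312]
eef_rot: [0.398, 0.917, -0.0, -0.0]
ft_force: [1.2, 0.3, -4.3]
opening: 0.222
t 10.05 p [0.5205 0.1184 0.1312] yawx 133.1 tilt [-0.0002 -0.0001] F [ 1.2  0.3 -4.3] M [ 0.01  0.01 -0.06] op 0.222
```

```bash
for i in 1; do python3 -m crank '0.9 0 0 0.0005 0 0 0;0.9 0 0 0.001 0 0 0;0.9 0 0 0.0015 0 0 0;0.9 0 0 0.0015 0 0 0'; done; python3 -c "
from h import *
st()"; python3 -m crank '0.9 0 0 0.0005 0 0 0;0.9 0 0 0.001 0 0 0;0.9 0 0 0.0015 0 0 0;0.9 0 0 0.0015 0 0 0' ; python3 -c "
from h import *
st()"
```

```text
time_s: 10.38
eef_pos: [0.5205, 0.1184, 0.1297]
eef_rot: [0.398, 0.917, -0.0, -0.0]
ft_force: [-0.8, -0.6, -3.5]
opening: 0.222
t 10.38 p [0.5205 0.1184 0.1297] yawx 133.1 tilt [-0.0002 -0.0001] F [-0.8 -0.6 -3.5] M [0.01 0.02 0.02] op 0.222
time_s: 10.72
eef_pos: [0.5205, 0.1184, 0.1281]
eef_rot: [0.398, 0.917, -0.0, -0.0]
ft_force: [-0.1, 1.0, -4.4]
opening: 0.223
t 10.72 p [0.5205 0.1184 0.1281] yawx 133.1 tilt [-0.0002 -0.0001] F [-0.1  1.  -4.4] M [-0.02  0.    0.04] op 0.223
```

```bash
python3 -m crank '0.9 0 0 0.0005 0 0 0;0.9 0 0 0.001 0 0 0;0.9 0 0 0.0015 0 0 0;0.9 0 0 0.002 0 0 0;0.9 0 0 0.002 0 0 0'; python3 -m crank '0.9 0 0 0.0005 0 0 0;0.9 0 0 0.001 0 0 0;0.9 0 0 0.0015 0 0 0;0.9 0 0 0.002 0 0 0;0.9 0 0 0.002 0 0 0';  python3 -c "
from h import *
st()"
```

```text
time_s: 11.13
eef_pos: [0.5205, 0.1184, 0.1261]
eef_rot: [0.398, 0.917, -0.0, -0.0]
ft_force: [0.7, -0.3, -3.3]
opening: 0.218
time_s: 11.55
eef_pos: [0.5205, 0.1184, 0.1241]
eef_rot: [0.398, 0.917, -0.0, -0.0]
ft_force: [0.0, 0.2, -4.1]
opening: 0.22
t 11.55 p [0.5205 0.1184 0.1241] yawx 133.1 tilt [-0.0002 -0.0001] F [ 0.   0.2 -4.1] M [-0.01  0.02 -0.02] op 0.22
```

```bash
for i in 1; do python3 -m crank '0.9 0 0 0.001 0 0 0;0.9 0 0 0.002 0 0 0;0.9 0 0 0.003 0 0 0;0.9 0 0 0.004 0 0 0;0.9 0 0 0.004 0 0 0'; python3 -m crank '0.9 0 0 0.001 0 0 0;0.9 0 0 0.002 0 0 0;0.9 0 0 0.003 0 0 0;0.9 0 0 0.004 0 0 0;0.9 0 0 0.004 0 0 0';  done; python3 -c "
from h import *
st()"
```

```text
time_s: 11.97
eef_pos: [0.5205, 0.1184, 0.12]
eef_rot: [0.398, 0.917, -0.0, -0.0]
ft_force: [1.0, 0.5, -3.6]
opening: 0.222
time_s: 12.38
eef_pos: [0.5205, 0.1184, 0.116]
eef_rot: [0.398, 0.917, -0.0, -0.0]
ft_force: [-0.1, -1.4, -4.0]
opening: 0.219
t 12.38 p [0.5205 0.1184 0.116 ] yawx 133.1 tilt [-0.0003 -0.0001] F [-0.1 -1.4 -4. ] M [-0.11  0.07 -0.06] op 0.219
```

```bash
python3 -m crank '0.9 0 0 0.001 0 0 0;0.9 0 0 0.002 0 0 0;0.9 0 0 0.003 0 0 0;0.9 0 0 0.004 0 0 0;0.9 0 0 0.004 0 0 0'; python3 -m crank '0.9 0 0 0.0005 0 0 0;0.9 0 0 0.001 0 0 0;0.9 0 0 0.0015 0 0 0;0.9 0 0 0.0015 0 0 0';python3 -m crank '0.9 0 0 0.0005 0 0 0;0.9 0 0 0.001 0 0 0;0.9 0 0 0.0015 0 0 0;0.9 0 0 0.0015 0 0 0'; python3 -c "
from h import *
st()"
```

```text
time_s: 12.8
eef_pos: [0.5204, 0.1183, 0.112]
eef_rot: [0.398, 0.917, -0.0, -0.0]
ft_force: [-0.0, -1.2, -4.5]
opening: 0.219
time_s: 13.13
eef_pos: [0.5205, 0.1183, 0.1107]
eef_rot: [0.398, 0.917, -0.0, -0.0]
ft_force: [-1.5, -0.3, -2.9]
opening: 0.226
time_s: 13.47
eef_pos: [0.5205, 0.1183, 0.1092]
eef_rot: [0.398, 0.917, -0.0, -0.0]
ft_force: [-0.8, -0.1, -4.6]
opening: 0.22
t 13.47 p [0.5205 0.1183 0.1092] yawx 133.1 tilt [-0.0002 -0.0002] F [-0.8 -0.1 -4.6] M [-0.21  0.16  0.02] op 0.22
```

```bash
python3 -m crank '0.9 0 0 0.0005 0 0 0;0.9 0 0 0.001 0 0 0;0.9 0 0 0.001 0 0 0'; python3 -m crank '0.9 0 0 0.0005 0 0 0;0.9 0 0 0.001 0 0 0;0.9 0 0 0.001 0 0 0'; python3 -c "
from h import *
st()"
```

```text
time_s: 13.72
eef_pos: [0.5205, 0.1183, 0.1082]
eef_rot: [0.398, 0.917, -0.0, -0.0]
ft_force: [-0.8, -1.1, -3.7]
opening: 0.224
time_s: 13.97
eef_pos: [0.5206, 0.1183, 0.1076]
eef_rot: [0.398, 0.917, -0.0, 0.0]
ft_force: [-1.4, -1.0, 0.5]
opening: 0.221
t 13.97 p [0.5206 0.1183 0.1076] yawx 133.1 tilt [ 0.0002 -0.0002] F [-1.4 -1.   0.5] M [-0.34  0.42  0.01] op 0.221
```

Contact came at TCP z≈0.1077, which matches the predicted fully-home height of 0.1078. The push is about 4.5 N. I'll start winding clockwise.

```bash
python3 -m crank '0.9 0 0 0 0 0 0.05;0.9 0 0 0 0 0 0.1;0.9 0 0 0 0 0 0.15;0.9 0 0 0 0 0 0.2;0.9 0 0 0 0 0 0.25;0.9 0 0 0 0 0 0.3;0.9 0 0 0 0 0 0.35;0.9 0 0 0 0 0 0.4' >/dev/null; python3 -c "
from h import *
st()";python3 -m crank '0.9 0 0 0 0 0 0.07;0.9 0 0 0 0 0 0.15;0.9 0 0 0 0 0 0.23;0.9 0 0 0 0 0 0.31;0.9 0 0 0 0 0 0.38;0.9 0 0 0 0 0 0.45;0.9 0 0 0 0 0 0.5;0.9 0 0 0 0 0 0.5' >/dev/null; python3 -c "
from h import *
st()"
```

```text
t 14.63 p [0.5206 0.1177 0.1076] yawx 115.1 tilt [ 0.0003 -0.0017] F [-1.5 -2.9  0.5] M [-0.57  0.4   0.22] op 0.223
t 15.3 p [0.5208 0.1171 0.1076] yawx 92.7 tilt [ 0.0007 -0.0028] F [-1.5 -4.8  0.2] M [-1.17  0.25  0.2 ] op 0.22
```

```bash
python3 -m crank '0.9 -0.0005 0 0 0 0 0.07;0.9 -0.001 0 0 0 0 0.15;0.9 -0.0015 0 0 0 0 0.23;0.9 -0.002 0 0 0 0 0.31;0.9 -0.0022 0 0 0 0 0.39;0.9 -0.0024 0 0 0 0 0.47;0.9 -0.0025 0 0 0 0 0.55;0.9 -0.0025 0 0 0 0 0.6' >/dev/null; python3 -c "
from h import *
st();print(rows(r.sense()['eef_pos'],0))"
```

```text
t 15.97 p [0.5208 0.1156 0.1075] yawx 65.6 tilt [ 0.0003 -0.0007] F [-2.1 -2.6  0.9] M [-0.59  0.34  0.28] op 0.225
(array([0., 0., 0.]), array([1.0000e-03, 1.0000e-04, 1.4571e+00]))
```

```bash
python3 -m crank '0.9 -0.0005 0 0 0 0 0.08;0.9 -0.001 0 0 0 0 0.16;0.9 -0.0015 -0.0003 0 0 0 0.24;0.9 -0.0018 -0.0005 0 0 0 0.32;0.9 -0.002 -0.0005 0 0 0 0.4;0.9 -0.002 -0.0005 0 0 0 0.48;0.9 -0.002 -0.0005 0 0 0 0.56;0.9 -0.002 -0.0005 0 0 0 0.64' >/dev/null; python3 -c "
from h import *
st()"
```

```text
t 16.63 p [0.5199 0.1146 0.1077] yawx 36.7 tilt [0.0013 0.0003] F [-0.7 -1.3  0.3] M [-0.39  0.26  0.28] op 0.217
```

```bash
python3 -m crank '0.9 -0.0003 0 0 0 0 0.08;0.9 -0.0006 0 0 0 0 0.16;0.9 -0.0009 0 0 0 0 0.24;0.9 -0.0012 0 0 0 0 0.32;0.9 -0.0012 0 0 0 0 0.4;0.9 -0.0012 0 0 0 0 0.48;0.9 -0.0012 0 0 0 0 0.56;0.9 -0.0012 0 0 0 0 0.64' >/dev/null; python3 -c "
from h import *
st()"
```

```text
t 17.3 p [0.519  0.114  0.1077] yawx 7.9 tilt [0.0013 0.0006] F [-1.2 -0.   0.2] M [-0.24  0.29  0.26] op 0.22
```

```bash
python3 -m crank '0.9 -0.0003 0 0 0 0 0.08;0.9 -0.0006 0 0 0 0 0.16;0.9 -0.0009 0 0 0 0 0.24;0.9 -0.0012 0 0 0 0 0.32;0.9 -0.0012 0 0 0 0 0.4;0.9 -0.0012 0 0 0 0 0.48;0.9 -0.0012 0 0 0 0 0.56;0.9 -0.0012 0 0 0 0 0.64' >/dev/null; python3 -c "
from h import *
st()"
python3 -m crank '0.9 -0.0003 0 0 0 0 0.08;0.9 -0.0006 0 0 0 0 0.16;0.9 -0.0008 0 0 0 0 0.24;0.9 -0.001 0 0 0 0 0.32;0.9 -0.001 0 0 0 0 0.4;0.9 -0.001 0 0 0 0 0.44;0.9 -0.001 0 0 0 0 0.44' >/dev/null; python3 -c "
from h import *
st();print(r.sense()['joints'][5])"
```

```text
t 17.97 p [0.5178 0.114  0.1077] yawx -20.9 tilt [0.0014 0.001 ] F [-1.4 -0.   0.4] M [-0.13  0.33  0.27] op 0.22
t 18.55 p [0.5171 0.1143 0.1077] yawx -40.6 tilt [0.0018 0.0009] F [-1.1  0.2  0.3] M [-0.12  0.15  0.14] op 0.223
0.7929276490870574
```

```bash
python3 -m crank '0.9 -0.0003 0 0 0 0 0.06;0.9 -0.0006 0 0 0 0 0.12;0.9 -0.0008 0 0 0 0 0.18;0.9 -0.0008 0 0 0 0 0.24;0.9 -0.0008 0 0 0 0 0.24' >/dev/null; python3 -c "
from h import *
st()"
python3 -m crank '0.9 -0.0003 0 0 0 0 0.06;0.9 -0.0006 0 0 0 0 0.12;0.9 -0.0006 0 0 0 0 0.18;0.9 -0.0006 0 0 0 0 0.24;0.9 -0.0006 0 0 0 0 0.24' >/dev/null; python3 -c "
from h import *
st()"
```

```text
t 18.97 p [0.5166 0.1146 0.1077] yawx -51.1 tilt [ 0.0022 -0.0002] F [-0.2 -0.5  0.4] M [-0.05  0.07  1.54] op 0.222
t 19.38 p [0.516  0.1147 0.1076] yawx -61.6 tilt [ 0.0018 -0.0019] F [0.2 0.3 1.3] M [0.04 0.11 3.4 ] op 0.225
```

The moment jumped to 3.4 N m, so it has hit the stop. I'll back off and check the stage.

```bash
python3 -m crank '0.9 0 0 0 0 0 -0.08;0.9 0 0 0 0 0 -0.16;0.9 0 0 0 0 0 -0.24;0.9 0 0 0 0 0 -0.3;0.9 0 0 0 0 0 -0.3' >/dev/null
python3 - <<'E'
from h import *
st()
w=r.get_image('wrist');a=r.get_image('scene');u,v=map(int,proj('scene',[.59,.1,.05]))
o=np.hstack([cv2.resize(w,(460,345)),cv2.resize(a[max(v-40,0):v+46,u-42:u+43],(340,345),interpolation=cv2.INTER_CUBIC)])
cv2.imwrite('pics/s1.png',cv2.convertScaleAbs(o,alpha=1.3))
print([(np.round(d['position'],3),d['confidence']) for d in r.look_for('stage','wrist')[:1]],[(np.round(d['position'],3)) for d in r.look_for('stage','scene')[:1]])
E
```

```text
t 19.8 p [0.5163 0.1144 0.1076] yawx -48.7 tilt [ 0.002  -0.0001] F [-0.3 -2.  -0.3] M [-0.66 -0.11  0.04] op 0.225
[(array([0.654, 0.097, 0.054]), 0.75)] [array([0.673, 0.1  , 0.052])]
```

View pics/s1.png

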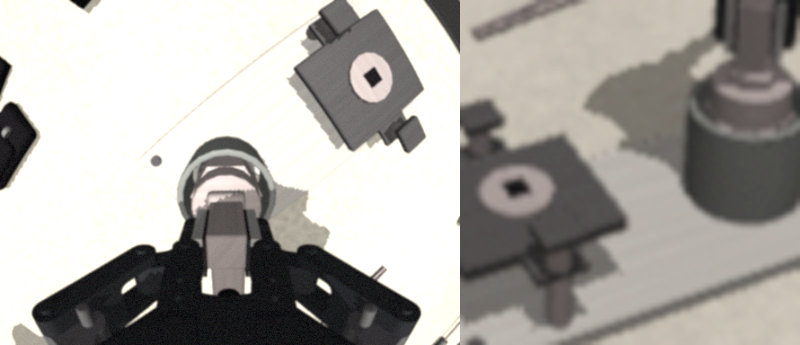

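```bash
python3 -m crank '0.9 0 0 0 0 0 0.05;0.9 0 0 0 0 0 0.1;0.9 0 0 0 0 0 0.1' >/dev/null; python3 -c "
from h import *
st()";  python3 -m crank '0.9 0 0 0 0 0 0.04;0.9 0 0 0 0 0 0.08;0.9 0 0 0 0 0 0.08' >/dev/null; python3 -c "
from h import *
st()"
```

```text
t 20.25 p [0.5161 0.1146 0.1075] yawx -53.1 tilt [ 0.0016 -0.0008] F [ 0.5 -1.   0.6] M [-0.58 -0.26  1.27] op 0.225
t 20.5 p [0.516  0.1147 0.1075] yawx -56.5 tilt [ 0.0015 -0.0011] F [ 2. -1.  0.] M [-0.46 -0.32  2.08] op 0.221
```

```bash
python3 -m crank '0.9 0 0 0 0 0 -0.06;0.9 0 0 0 0 0 -0.12;0.9 0 0 0 0 0 -0.12' >/dev/null; python3 -c "
from h import *
st()"; python3 -m crank '0.7 0 0 0 0 0 -0.01;0.6 0 0 0 0 0 -0.01;0.4 0 0 0 0 0 -0.01;0.4 0 0 0 0 0 -0.01;0.4 0 0 0 0 0 -0.01' >/dev/null; python3 -c "
from h import *
st()"
```

```text
t 20.75 p [0.5161 0.1145 0.1075] yawx -51.3 tilt [ 0.0016 -0.0005] F [ 1.7 -3.1  0.5] M [-0.77 -0.41  0.76] op 0.223
t 21.17 p [0.5149 0.115  0.1071] yawx -51.0 tilt [-0.0009  0.0006] F [-0.2 -0.5  0.8] M [-0.02  0.01 -0.  ] op 0.597
```

Released cleanly. I'll lift straight up and inspect.

```bash
python3 -m crank '0.4 0 0 -0.015 0 0 0;0.4 0 0 -0.04 0 0 0;0.4 0 0 -0.07 0 0 0;0.4 0 0 -0.1 0 0 0;0.4 0 0 -0.13 0 0 0;0.4 0 0 -0.15 0 0 0;0.4 0 0 -0.15 0 0 0;0.4 0 0 -0.15 0 0 0' >/dev/null
python3 - <<'E'
from h import *
st()
c=r.calibration('wrist');w=r.get_image('wrist');a=r.get_image('scene');u,v=map(int,proj('scene',[.59,.1,.05]))
o=np.hstack([cv2.resize(w,(460,345)),cv2.resize(a[max(v-40,0):v+46,u-42:u+43],(340,345),interpolation=cv2.INTER_CUBIC)])
cv2.imwrite('pics/s2.png',cv2.convertScaleAbs(o,alpha=1.3))
k=460/512
# home hypothesis: boss top z .142, grip top .145
b=np.array([.5165,.1147]);d=np.array([np.cos(np.radians(-137)),np.sin(np.radians(-137))])
print('boss top pred',proj('wrist',[*b,.142],c)*k,'grip',proj('wrist',[*(b+.065*d),.145],c)*k)
b=bp('wrist',0,0,.1,c)
E
```

```text
t 21.83 p [0.5157 0.115  0.2583] yawx -51.0 tilt [0.0025 0.0006] F [-0.7  0.8 -0.7] M [-0.01  0.03 -0.04] op 0.6
boss top pred [226.45364252 169.40864999] grip [230.54118039 228.11730462]
```

View pics/s2.png

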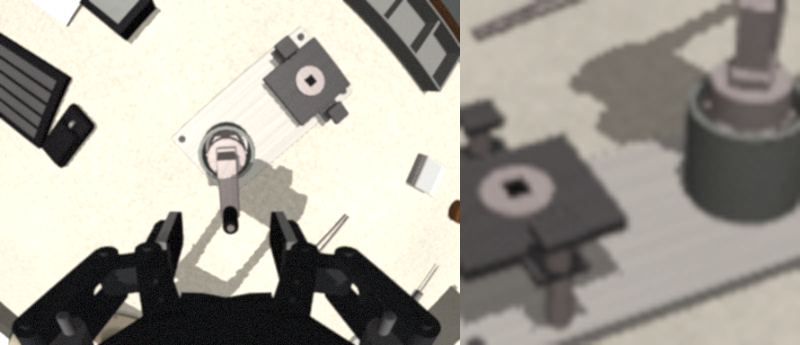

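The crank stands upright in the well, with its grip top at (231,227) against (230.5,228) predicted for fully home. The stage plate is raised, and the tweezers, box and mouse are in place. I'll hand in.

```bash
python3 -c "
from h import *
st();r.finish_job()"
```

```text
t 21.93 p [0.5144 0.1148 0.256 ] yawx -51.0 tilt [-0.0024 -0.0001] F [-0.6  0.6 -0.4] M [-0.02  0.02 -0.02] op 0.6
the job is handed in; nothing more can be done
```

The crank is standing fully home on the spindle and the stage is up against its top stop. I handed the job in at about 22 s of the 72 s allowed.

- **Fitting:** I gripped the crank by its boss and lowered it into the well at the hex angle I read from the wrist picture. It slid over the hex without any searching. It touched the seat with the tool at 0.1076 m, against 0.1078 m expected for fully home, and the downward push was about 4.5 N.
- **Winding:** I turned it about 180° clockwise in one grip. The spindle resisted with 0.2–0.3 N m until the stop, where torque climbed sharply. I overshot there, to 3.4 N m, before backing off. I then pressed it onto the stop again to about 2 N m, eased to 0.8 N m and let go.
- **Last checks:**
  - The released crank's grip appeared within about 1 px of where it should be when fully home.
  - The stage plate did not move after I let go.
  - The sample box, mouse and tweezers looked undisturbed. I compared by eye only, and did not specifically check the stacked cases.
- **Less certain:**
  - The trained networks put the stage's rise at 11–13 mm, while the turning angle suggests about 15 mm. Their readings are only good to about 4 mm, so I relied on the hard stop.
  - The jaws twisted about 5° on the boss or flexed at the stop. The arm also pushed sideways by up to about 5 N while winding, because the grip was slightly off the spindle's axis.

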